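# Clamp a glass strip in the drilling jig

## Task

Load the glass strip from the wooden cradle into the drilling jig: slide it in under the bridge until its front end is right up against the end stop, let go of it, then clamp it by screwing the black knob clockwise all the way down. The knob is a freewheeling safety knob that only drives the screw while it is pushed down, so keep it pushed right down to its seat as you turn; how far down that is differs from day to day and has to be felt. Lean on it gently, no harder than about 20 N, and leave the dropper bottle, the tape roll and everything else where they are.

Things in the scene. Friction and masses are not known exactly. Their poses are not given: they have to be found in the camera images.
- strip_mid (a point): centre (half-way up) of the loose clear glass strip, 60 x 146 x 4 mm, 85 g; its long side lies along its own y, its width along x; the two ends are alike. It starts flat in the wooden cradle, underside 20 mm above the table
- cradle: fixed H-shaped beech cradle, 84 x 172 x 28 mm, origin at the centre of its underside; the strip lies along its y. End blocks with 28 mm high rims hold 33 mm of each end of the strip; the middle 80 mm lies on a 26 mm wide spine, where fingers can reach past both long edges down to the table
- jig_mouth (a point): middle of the mouth of the fixed jig's channel, on its white bed, 20 mm above the table; x points into the jig (the strip slides in lengthwise along x), y across, z up. Channel 64 mm wide between rails, tops 28 mm above the table, flared at the mouth (x = -3 to 14 mm), open above for x < 33 mm (then knob and bridge). End stop face at x = 106 mm
- jig: the jig, origin on the table below jig_mouth, same axes. In front of the mouth, x = -72 to 0 mm, a 26 mm wide support as high as the bed carries the overhanging strip; fingers can straddle it down to the table. Held at its middle the strip can be lowered with up to 30 mm of its front in the channel; home, only its last 40 mm stick out of the mouth
- jig_home (a point): where the strip's centre lies when the strip is home against the stop: x = 33 mm, y = 0 from jig_mouth, 22 mm above the table; same axes. A bridge with the clamp spans the channel at x = 38 to 72 mm of jig_mouth (top 47 mm above the table, brass bush to 54 mm); a drill plate and bush (to 46 mm) cover the end next to the stop
- knob_grip (a point): middle of the black fluted knob, 40 mm diameter, 28 mm tall, axis upright, 86 mm above the table with the screw open and the knob up; at x = 55 mm, y = 0 of jig_mouth. Its frame turns with it. Not pushed down it spins freely and does nothing. Down to its seat it goes against a spring of 4 to 8 N, then stops hard; the seat lies 3 to 9 mm down (unknown)
- knob: the same knob; origin on its axis, 86 mm below its middle. Just above its seat six dogs on the screw, 2 mm high, catch two pins in the knob, after up to about 1 rad of lost turn in all. The pins may first land on top of the dogs and stop it 1.5 mm too high: turn on under pressure until it drops in. Let go, it springs up again
- clamp_screw (a joint): turn of the clamp screw, rad: 0 open, 3.0 fully down on its end stop; grows when driven clockwise seen from above; friction about 0.12 N m. It sinks 1.4 mm per rad with knob and sprung rubber foot (22 mm wide); open, the foot hangs 2.2 mm above the strip's top, fully down it presses the strip with about 10 N
- dropper_oil: small dropper bottle, 27 mm across, 86 mm tall, origin at the centre of its underside; leave it alone
- tape: roll of blue masking tape, 77 mm across, 24 mm tall, origin at the centre of its underside; leave it alone

How it is judged:
By the outcome, as a careful person would: the job done as asked, in the order asked, and still so for the second after the job is handed in, with the robot touching nothing.
It also fails if it takes over 67 s, if anything falls off the work surface, if the arm or the gripper's body presses on something with over 40 N, if the wrist force passes 120 N, or if a joint passes its speed limit or range.

## Robot

A 6-joint arm with a two-finger parallel gripper is mounted at the origin on the work surface; the furniture and walls round the work are solid. World frame = base frame: x ahead of the robot, y to its left, z up, the work surface at z = 0. Lengths are in m, angles in rad, forces in N, time in s.
With the tool pointing down it reaches from about 0.425 to 0.95 m from the base axis. Payload 14.7 kg.
Tool frame: the origin (TCP) lies at the centre of the arm's flange, where the gripper is bolted on; the fingertips stand 173 mm ahead of it and the grasp point (between the pads) lies bot.grip_point_offset ahead of it (bot.grip_point_offset is the distance from the TCP to the grasp point, in m); z points along the fingers, y is the line along which they close (so a half turn about z gives the same grasp; the last joint's range is limited). The gripper opens to 85 mm and grips with 20 to 120 N. Pads are 22 mm wide; open, the fingers measure 114 mm over their backs; the gripper's body (76 mm by 85 mm) begins 54 mm behind the grasp point. The pads swing forward as they close: fully open they stand 13 mm farther back than shut.
Start: joints at [1.128, 0.48, 1.596, -0, 1.065, -0.047], TCP at [0.251, 0.6, 0.405] pointing down, gripper open.
Joint ranges: [-2.75, 2.75], [-0.82, 2.05], [0.23, 2.67], [-1.56, 4.7], [0.09, 2.69], [-2.92, 2.92]. Speed limits (rad/s): [1.89, 1.89, 2.39, 3.01, 3.01, 3.01].

## Interface

Orientations are given as a rotation vector (axis times angle).
In Python, from rig import telemetry, eyes, ticket, bot gives the robot as it stands.
- The arm moves only by the tool jog_arm, never from a script. Its argument "deltas" is text: rows parted by semicolons, each of 7 numbers parted by spaces: the shift along the tool's x, y, z in m, then the turn, a rotation vector about the tool's x, y, z in degrees, then the finger opening in m, from 0 to 0.0854. In form: x y z wx wy wz gripper; .... A call has 1 to 10 rows; each row shifts and turns the commanded pose from where the row before left it, along the tool's axes as they then stand; what a row does not reach is not made up. A row lasts 1/12 s, in which the tool goes at most 41.7 mm and 7.16 degrees, less where a joint would pass 70% of its speed; a pose out of reach is approached as far as the arm can. A call is refused whole if a number of a shift passes 0.0417 or a number of a turn 7.16, either way. A call with a gripper value outside its range is refused whole. The fingers move at their own pace and stop on an object; "newtons" is the grip in N (left out, the last holds). Time passes only in rows, so rows that do not move let the fingers close. It gives the time, the measured TCP pose, the force, the opening and the grip force at its end, in the units of the state.
- telemetry.read_state(): the state, without advancing time (a new reading comes with each control period).
- eyes.read_camera(name): name is "scene" or "top" or "wrist"; returns the picture (480x640x3 uint8, red, green, blue); there is no depth.
- eyes.calibration(name): a dict with "K" (3x3 intrinsics, pixels), "eye" and "attitude" of the camera in the world; the wrist camera has in their place "T_tool_cam" (4x4, takes a point from camera to tool coordinates, whose origin is the TCP and whose axes are the flange's). Camera axes: x right, y down, z forward; pixel columns grow to the right and rows downward; lengths in m; the calibration is good to about 2 mm. A picture is of the moment at which its call begins: read the wrist's pose just before it. calibration takes no time and is no camera call.
- ticket.close_job(): hands the job in; it is judged then, once.
The state is a dict: "clock": time; "joint_positions": joint angles; "qvel": joint speeds; "joint_torque": joint torques, N m; "tcp_pos": TCP position; "ee_rot": TCP orientation; "contact_force": force on the tool from outside, world axes, zero at the start; "torque": the same for the moment, N m; "finger_gap": finger opening in m; "grip_force": force on a finger pad.
Only numpy, scipy, OpenCV 4.12 (cv2) and the standard library are available. Lean on these libraries where they do the work, as an engineer would, in place of code of your own. Each camera call takes 0.05 s, during which the arm holds its last target. There are 200 camera calls.

## Working session

There is one attempt and no reset: what is moved stays moved. The work goes in short steps, Python scripts to look and compute and a tool call to move; the robot and the scene stay as the last step left them, time stands still between calls to the robot, and variables do not carry over. Pictures are saved under pics/ and viewed, at most 12 in all, crops included, and the job is handed in when it is done.

Besides the shell and the picture viewer there is one more tool, called after "Call:" as name(argument=value, ...) on one line, values as JSON. jog_arm: Moves the arm, as the interface text tells. Its arguments: {"type":"object","properties":{"deltas":{"type":"string"},"newtons":{"type":"number"}},"required":["deltas"]}

```bash
mkdir -p pics; python3 - <<'E'
from rig import telemetry, eyes, ticket, bot
import cv2, numpy as np
np.set_printoptions(precision=4,suppress=True)
print(bot.grip_point_offset); s=telemetry.read_state(); print({k:np.round(v,4) for k,v in s.items()})
for n in ("scene","top"):
    im=eyes.read_camera(n); cv2.imwrite(f"pics/{n}0.png",im[...,::-1]); print(n,eyes.calibration(n))
print(eyes.calibration("wrist"))
E
```

```text
0.1547
{'clock': np.float64(0.0), 'joint_positions': array([ 1.1284,  0.4808,  1.5969, -0.    ,  1.0651, -0.0466]), 'qvel': array([ 0.0004,  0.0007, -0.0012,  0.0002, -0.0005,  0.0022]), 'joint_torque': array([ -0.    , -95.0645, -43.0178,  -0.0002,   0.0123,  -0.    ]), 'tcp_pos': array([0.2505, 0.5996, 0.4041]), 'ee_rot': array([-0.6175, -3.08  ,  0.0018]), 'contact_force': array([-0.2039, -0.304 , -0.6297]), 'torque': array([-0.0121,  0.038 , -0.0558]), 'grip_force': np.float64(0.0), 'finger_gap': np.float64(0.0854)}
scene {'K': array([[520.8618,   0.    , 313.4255],
       [  0.    , 520.8618, 237.3829],
       [  0.    ,   0.    ,   1.    ]]), 'eye': array([-0.1236, -0.4238,  0.5948]), 'attitude': array([-1.8378,  1.2064, -0.6395])}
top {'K': array([[436.096 ,   0.    , 319.5105],
       [  0.    , 436.096 , 239.9649],
       [  0.    ,   0.    ,   1.    ]]), 'eye': array([ 0.4829, -0.0742,  0.9412]), 'attitude': array([-2.1697,  2.1156, -0.1508])}
{'K': array([[386.1985,   0.    , 319.5192],
       [  0.    , 386.1985, 240.0251],
       [  0.    ,   0.    ,   1.    ]]), 'T_tool_cam': array([[ 0.0016, -0.9485, -0.3168,  0.0813],
       [ 1.    ,  0.0017, -0.0001,  0.    ],
       [ 0.0006, -0.3168,  0.9485,  0.0312],
       [ 0.    ,  0.    ,  0.    ,  1.    ]])}
```

View pics/top0.png

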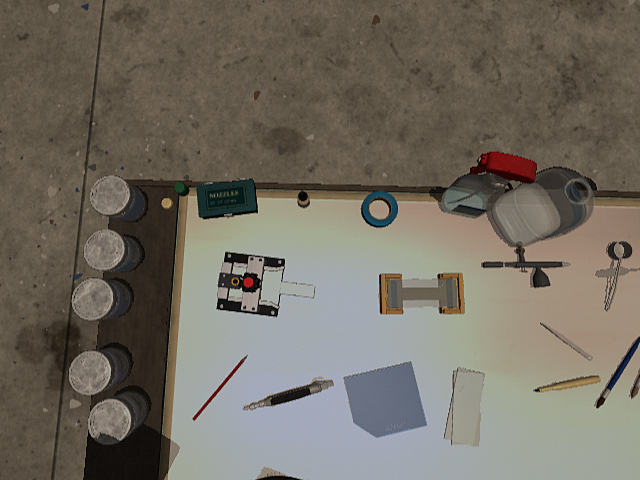

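View pics/scene0.png

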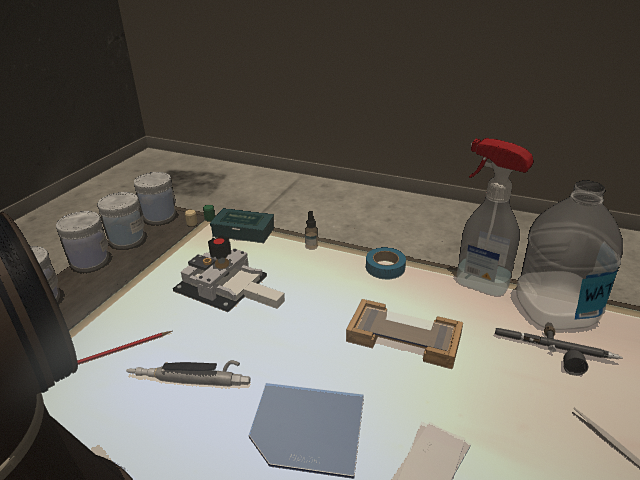

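The top view has the jig at left (knob about (249,282), support tip about (314,290)) and the cradle at about (380–465, 273–314). The scene view shows the same things at (220,245) and (405,335). I'll enlarge both for exact corners.

```bash
python3 - <<'E'
import cv2, numpy as np
a=cv2.imread('pics/top0.png')[240:325,210:470]; b=cv2.imread('pics/scene0.png')[235:365,170:470]
a=cv2.resize(a,(780,255),interpolation=cv2.INTER_CUBIC); b=cv2.resize(b,(780,338),interpolation=cv2.INTER_CUBIC)
cv2.imwrite('pics/crop.png',np.vstack([a,b]))
E
```

```text
(no output)
```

View pics/crop.png

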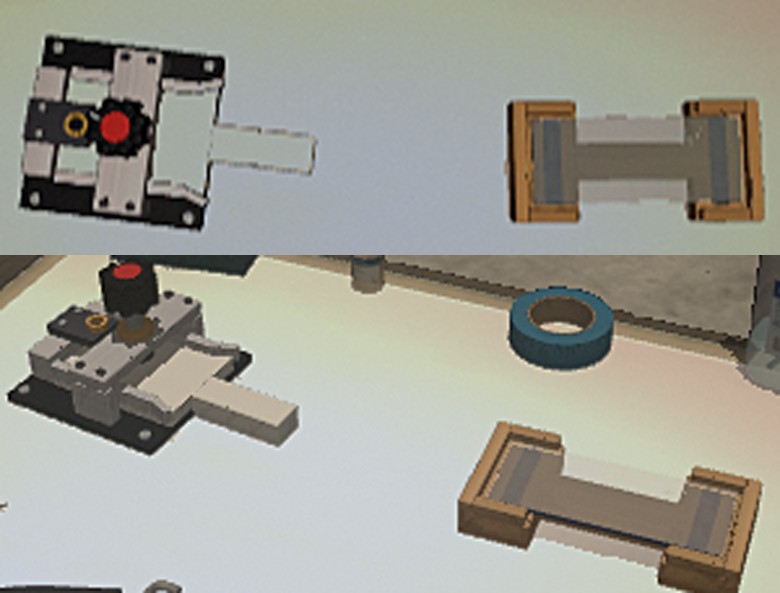

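Crop (top ×3, scene ×2.6): knob's red cap at (116,127) / (127,270); support end corners at (316,135), (313,174) / (298,403), (278,427); cradle rim corners at (510,101), (759,98), (763,221), (511,221) / (504,422), (762,483), –, (459,502).

```bash
cat > h.py <<'E'
import numpy as np, cv2
from scipy.spatial.transform import Rotation as R
from rig import telemetry, eyes, bot
np.set_printoptions(precision=4,suppress=True)
def cam(n,s=None):
    c=eyes.calibration(n)
    if n!='wrist': return c['K'],R.from_rotvec(c['attitude']).as_matrix(),np.array(c['eye'])
    T=np.eye(4);T[:3,:3]=R.from_rotvec(s['ee_rot']).as_matrix();T[:3,3]=s['tcp_pos'];T=T@c['T_tool_cam']
    return c['K'],T[:3,:3],T[:3,3]
def ray(c,p): d=c[1]@np.linalg.inv(c[0])@[p[0],p[1],1]; return d/np.linalg.norm(d)
def onz(c,p,z): d=ray(c,p); return c[2]+d*(z-c[2][2])/d[2]
def tri(c1,p1,c2,p2):
    A=[];b=[]
    for c,p in((c1,p1),(c2,p2)):
        d=ray(c,p);M=np.eye(3)-np.outer(d,d);A.append(M);b.append(M@c[2])
    A=np.vstack(A);b=np.hstack(b);x=np.linalg.lstsq(A,b,rcond=None)[0];return x,np.linalg.norm(A@x-b)
def proj(c,X): q=c[0]@c[1].T@(np.asarray(X)-c[2]); return q[:2]/q[2]
E
python3 - <<'E'
from h import *
t,s=cam('top'),cam('scene')
T=lambda u,v:((u+.5)/3-.5+210,(v+.5)/3-.5+240)
S=lambda u,v:((u+.5)/2.6-.5+170,(v-255+.5)/2.6-.5+235)
for n,a,b,z in [('knobtop',(116,127),(127,270),.1),('sup1',(316,135),(298,403),.02),('sup2',(313,174),(278,427),.02),('cTL',(510,101),(504,422),.028),('cTR',(759,98),(762,483),.028),('cBL',(511,221),(459,502),.028)]:
    print(n,*tri(t,T(*a),s,S(*b)),'onz top',onz(t,T(*a),z),'scene',onz(s,S(*b),z))
print('cBR',onz(t,T(763,221),.028)); print('mouth',onz(t,T(213,123),.02),onz(t,T(209,160),.02))
E
```

```text
knobtop [0.5217 0.0668 0.1   ] 0.0003084713560435802 onz top [0.5216 0.067  0.1   ] scene [0.5218 0.0666 0.1   ]
sup1 [ 0.5232 -0.0602  0.021 ] 2.1355675214896966e-05 onz top [ 0.5232 -0.0602  0.02  ] scene [ 0.5243 -0.0596  0.02  ]
sup2 [ 0.4961 -0.0588  0.0197] 6.893070644662745e-06 onz top [ 0.4961 -0.0588  0.02  ] scene [ 0.4958 -0.059   0.02  ]
cTL [ 0.5511 -0.1974  0.0252] 0.003336908443376711 onz top [ 0.5499 -0.1949  0.028 ] scene [ 0.5492 -0.2005  0.028 ]
cTR [ 0.5563 -0.3684  0.0259] 0.0007992027555518474 onz top [ 0.5564 -0.3683  0.028 ] scene [ 0.5535 -0.3681  0.028 ]
cBL [ 0.4681 -0.1981  0.0241] 0.0025046223260682923 onz top [ 0.4674 -0.196   0.028 ] scene [ 0.465  -0.2012  0.028 ]
cBR [ 0.4718 -0.3692  0.028 ]
mouth [0.5298 0.0124 0.02  ] [0.5039 0.0142 0.02  ]
```

Heights agree with the text (knob top 100 mm, support 20 mm, knob to support end 127 mm). Jig x-axis is at about 84.6° yaw, mouth about (0.5165, 0.012). Cradle centre is about (0.512, -0.283), axis at 91.6°. Moving above the cradle.

Call:
jog_arm(deltas="0 0 0 0 0 6.6 0.0854;0 0 0 0 0 6.6 0.0854;0 0 0 0 0 6.6 0.0854;0 0 0 0 0 6.6 0.0854;0 0 0 0 0 6.6 0.0854;0 0 0 0 0 6.6 0.0854;0 0 0 0 0 6.6 0.0854;0 0 0 0 0 6.6 0.0854;0 0 0 0 0 6.6 0.0854;0 0 0 0 0 6.3 0.0854")

```text
clock: 0.93
tcp_pos: [0.2505, 0.5996, 0.4043]
ee_rot: [2.196, 2.246, -0.001]
contact_force: [-0.0, -0.2, -0.8]
finger_gap: 0.0858
grip_force: 0.0
```

Call:
jog_arm(deltas="-0.034 0.0236 0 0 0 0 0.0854;-0.034 0.0236 0 0 0 0 0.0854;-0.034 0.0236 0 0 0 0 0.0854;-0.034 0.0236 0 0 0 0 0.0854;-0.034 0.0236 0 0 0 0 0.0854;-0.034 0.0236 0 0 0 0 0.0854;-0.034 0.0236 0 0 0 0 0.0854;-0.034 0.0236 0 0 0 0 0.0854;-0.034 0.0236 0 0 0 0 0.0854;-0.034 0.0236 0 0 0 0 0.0854")

```text
clock: 1.77
tcp_pos: [0.4968, 0.2647, 0.4046]
ee_rot: [-2.19, -2.253, 0.0]
contact_force: [1.3, 1.2, -0.2]
finger_gap: 0.0854
grip_force: 0.0
```

Call:
jog_arm(deltas="-0.034 0 0.01 0 0 0 0.0854;-0.034 0 0.01 0 0 0 0.0854;-0.034 0 0.01 0 0 0 0.0854;-0.034 0 0.01 0 0 0 0.0854;-0.034 0 0.01 0 0 0 0.0854;-0.034 0 0.01 0 0 0 0.0854;-0.034 0 0.01 0 0 0 0.0854;-0.034 0 0.01 0 0 0 0.0854;-0.034 0 0.01 0 0 0 0.0854;-0.034 0 0.01 0 0 0 0.0854")

```text
clock: 2.6
tcp_pos: [0.5054, -0.0749, 0.3041]
ee_rot: [-2.19, -2.253, 0.0]
contact_force: [-0.1, -0.5, -0.4]
finger_gap: 0.0855
grip_force: 0.0
```

Call:
jog_arm(deltas="-0.03 0 0 0 0 0 0.0854;-0.03 0 0 0 0 0 0.0854;-0.03 0 0 0 0 0 0.0854;-0.03 0 0 0 0 0 0.0854;-0.02 0 0 0 0 0 0.0854;0 0 0 0 0 0 0.0854")

```text
clock: 3.1
tcp_pos: [0.5099, -0.2167, 0.3046]
ee_rot: [2.192, 2.249, -0.0]
contact_force: [0.1, -0.6, -0.1]
finger_gap: 0.0851
grip_force: 0.0
```

```bash
python3 - <<'E'
from h import *
s=telemetry.read_state(); im=eyes.read_camera('wrist'); cv2.imwrite('pics/w1.png',im[...,::-1])
import json; json.dump({k:np.array(v).tolist() for k,v in s.items()},open('pics/w1.json','w'))
print(s['tcp_pos'],R.from_rotvec(s['ee_rot']).as_matrix(),s['joint_positions'],s['contact_force'])
E
```

```text
[ 0.5099 -0.2167  0.3046] [[-0.0258  0.9997  0.0008]
 [ 0.9997  0.0258 -0.001 ]
 [-0.001   0.0008 -1.    ]] [-0.4564  0.4725  1.9138 -0.0007  0.7541 -0.4816] [ 0.1057 -0.5528 -0.1133]
```

View pics/w1.png

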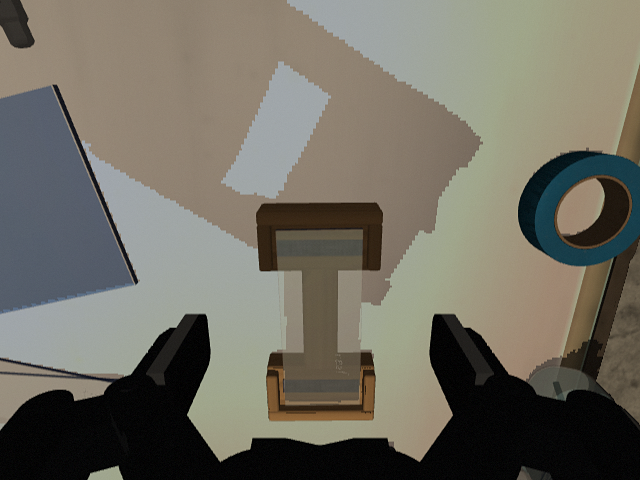

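Wrist view: strip corners at about (277,230), (362,229), (360,402), (284,402). Rim outer corners at about (257,223), (382,223) top side and (268,419), (374,419) bottom.

```bash
python3 - <<'E'
from h import *
import json
s=json.load(open('pics/w1.json')); c=cam('wrist',s)
P=[onz(c,p,.024) for p in [(277,230),(362,229),(360,402),(284,402)]]
print(np.array(P)); print('centre',np.mean(P,0)); d=(P[0]+P[1]-P[2]-P[3])/2; print(np.linalg.norm(d),np.degrees(np.arctan2(d[1],d[0])))
Q=[onz(c,p,.028) for p in [(257,223),(382,223),(374,419),(268,419)]]
print('rim',np.array(Q),np.mean(Q,0))
for e in [(302,275),(338,275),(304,350),(337,350)]: print(onz(c,e,.02))
E
```

```text
[[ 0.4814 -0.2126  0.024 ]
 [ 0.5388 -0.2103  0.024 ]
 [ 0.5461 -0.3534  0.024 ]
 [ 0.4859 -0.355   0.024 ]]
centre [ 0.5131 -0.2828  0.024 ]
0.14283708669209982 92.36864900065815
rim [[ 0.4687 -0.2069  0.028 ]
 [ 0.5512 -0.2046  0.028 ]
 [ 0.5576 -0.3661  0.028 ]
 [ 0.4735 -0.3683  0.028 ]] [ 0.5128 -0.2865  0.028 ]
[ 0.4986 -0.2469  0.02  ]
[ 0.5243 -0.2462  0.02  ]
[ 0.5009 -0.3093  0.02  ]
[ 0.5262 -0.3086  0.02  ]
```

Call:
jog_arm(deltas="-0.0166 0.0003 0.012 0 0 -0.5 0.0854;-0.0166 0.0003 0.012 0 0 0 0.0854;-0.0166 0.0003 0.012 0 0 0 0.0854;-0.0166 0.0003 0.012 0 0 0 0.0854;0 0 0.02 0 0 0 0.0854;0 0 0.02 0 0 0 0.0854;0 0 0.02 0 0 0 0.0854;0 0 0.01 0 0 0 0.0854;0 0 0.01 0 0 0 0.0854;0 0 0 0 0 0 0.0854")

```text
clock: 3.98
tcp_pos: [0.5129, -0.2787, 0.1753]
ee_rot: [-2.178, -2.261, 0.001]
contact_force: [-0.9, 0.0, -0.5]
finger_gap: 0.0852
grip_force: 0.0
```

Call:
jog_arm(deltas="0 0 0 0 0 0 0.056;0 0 0 0 0 0 0.056;0 0 0 0 0 0 0.056;0 0 0 0 0 0 0.056;0 0 0 0 0 0 0.056;0 0 0 0 0 0 0.056", newtons=40)

```text
clock: 4.48
tcp_pos: [0.5136, -0.2796, 0.178]
ee_rot: [2.179, 2.261, 0.001]
contact_force: [-0.1, 3.5, 6.0]
finger_gap: 0.0582
grip_force: 41.8
```

Call:
jog_arm(deltas="0 0 -0.005 0 0 0 0.056;0 0 -0.01 0 0 0 0.056;0 0 -0.02 0 0 0 0.056;0 0 -0.03 0 0 0 0.056;0 0 -0.03 0 0 0 0.056;0 0 -0.03 0 0 0 0.056;0 0 0 0 0 0 0.056;0 0 0 0 0 0 0.056")

```text
clock: 5.15
tcp_pos: [0.5137, -0.2799, 0.3045]
ee_rot: [2.177, 2.259, 0.002]
contact_force: [-1.3, -1.0, -0.6]
finger_gap: 0.0588
grip_force: 43.1
```

```bash
python3 - <<'E'
from h import *
s=telemetry.read_state(); im=eyes.read_camera('wrist'); cv2.imwrite('pics/w2.png',im[...,::-1])
import json; json.dump({k:np.array(v).tolist() for k,v in s.items()},open('pics/w2.json','w'))
print(s['tcp_pos'],R.from_rotvec(s['ee_rot']).as_matrix(),s['contact_force'],s['finger_gap'])
E
```

```text
[ 0.5137 -0.2799  0.3045] [[-0.037   0.9993  0.004 ]
 [ 0.9993  0.037  -0.0025]
 [-0.0026  0.0039 -1.    ]] [-1.3066 -1.0257 -0.5767] 0.058766875276781934
```

View pics/w2.png

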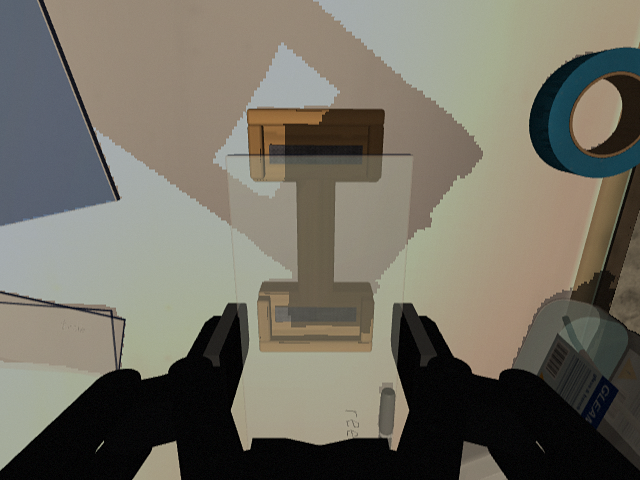

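Strip is held. Its front corners are at (227,154) and (413,154), with the front edge square to the tool. Depth from the width puts the front 68 mm ahead of the TCP, so the grip is about 5 mm ahead of centre. Moving towards the jig for a close look.

Call:
jog_arm(deltas="0.02 0.0002 0 0 0 0 0.056;0.033 0.0003 0 0 0 0 0.056;0.033 0.0003 0 0 0 0 0.056;0.033 0.0003 0 0 0 0 0.056;0.033 0.0003 0 0 0 0 0.056;0.033 0.0003 0 0 0 0 0.056;0.0174 0.0001 0 0 0 3.5 0.056;0 0 0 0 0 4 0.056;0 0 0 0 0 0 0.056;0 0 0 0 0 0 0.056")

```text
clock: 6.03
tcp_pos: [0.5073, -0.0771, 0.3011]
ee_rot: [-2.32, -2.117, 0.001]
contact_force: [0.2, -0.2, -0.9]
finger_gap: 0.0581
grip_force: 43.1
```

```bash
python3 - <<'E'
from h import *
s=telemetry.read_state(); im=eyes.read_camera('wrist'); cv2.imwrite('pics/w3.png',im[...,::-1])
import json; json.dump({k:np.array(v).tolist() for k,v in s.items()},open('pics/w3.json','w'))
print(s['tcp_pos'],R.from_rotvec(s['ee_rot']).as_matrix(),s['contact_force'],s['finger_gap'])
E
```

```text
[ 0.5073 -0.0771  0.3011] [[ 0.0911  0.9958 -0.0013]
 [ 0.9958 -0.0911  0.0002]
 [ 0.0001 -0.0013 -1.    ]] [ 0.2248 -0.1874 -0.8617] 0.05805403079707967
```

View pics/w3.png

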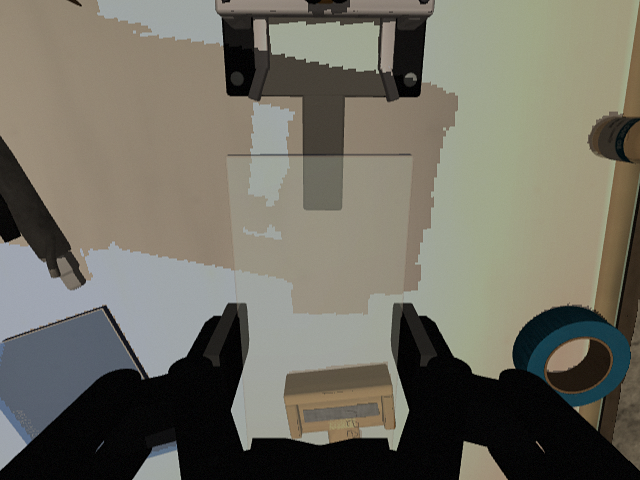

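Support: end corners (303,210), (343,210), mouth corners (302,96), (345,96). Rail inner edges run at x≈268 and x≈380 at row 25. The strip's front edge is still at row 154, columns 227–413.

```bash
python3 - <<'E'
from h import *
import json
s=json.load(open('pics/w3.json')); c=cam('wrist',s); Rm=R.from_rotvec(s['ee_rot']).as_matrix()
f=lambda p,z:onz(c,p,z)
e=[f((303,210),.02),f((343,210),.02)]; m=[f((302,96),.02),f((345,96),.02)]; r=[f((268,25),.028),f((380,25),.028)]
for q in (e,m,r): print(np.array(q),np.linalg.norm(q[0]-q[1]))
E_,M_,Q_=[(a+b)/2 for a,b in (e,m,r)]
for a in (M_,Q_): d=a-E_; print(np.linalg.norm(d[:2]),np.degrees(np.arctan2(d[1],d[0])))
d=e[0]-e[1]; print('yaw from end edge',np.degrees(np.arctan2(d[1],d[0]))-90, 'tool x yaw',np.degrees(np.arctan2(Rm[1,0],Rm[0,0])))
for a in (E_,M_,Q_): print('in tool',Rm.T@(a-s['tcp_pos']))
E
```

```text
[[ 0.4978 -0.0573  0.02  ]
 [ 0.5243 -0.0597  0.02  ]] 0.026595211643193117
[[0.5046 0.0135 0.02  ]
 [0.5305 0.0111 0.02  ]] 0.026084353706695446
[[0.4899 0.0517 0.028 ]
 [0.552  0.0461 0.028 ]] 0.06236178965401837
0.07106190171507656 84.78406312103363
0.10784749880583941 84.76757412621143
yaw from end edge 84.87415601623468 tool x yaw 84.77252891555206
in tool [0.0189 0.0025 0.2811]
in tool [0.0899 0.0025 0.2811]
in tool [0.1267 0.0025 0.2731]
```

Call:
jog_arm(deltas="0.0212 0.0012 0 0 0 0 0.056;0.0212 0.0012 0 0 0 0 0.056;0 0 0.02 0 0 0 0.056;0 0 0.02 0 0 0 0.056;0 0 0.02 0 0 0 0.056;0 0 0.02 0 0 0 0.056;0 0 0.02 0 0 0 0.056;0 0 0.01 0 0 0 0.056;0 0 0.006 0 0 0 0.056;0 0 0 0 0 0 0.056")

```text
clock: 6.92
tcp_pos: [0.5136, -0.0357, 0.1848]
ee_rot: [-2.322, -2.114, 0.002]
contact_force: [-0.3, -1.0, -1.0]
finger_gap: 0.0581
grip_force: 43.1
```

Call:
jog_arm(deltas="0 0 0.002 0 0 0 0.056;0 0 0.002 0 0 0 0.056;0 0 0 0 0 0 0.056")

```text
clock: 7.17
tcp_pos: [0.5142, -0.0353, 0.1822]
ee_rot: [2.322, 2.114, 0.001]
contact_force: [0.1, -0.0, -0.5]
finger_gap: 0.058
grip_force: 43.2
```

Call:
jog_arm(deltas="0 0 0.001 0 0 0 0.056;0 0 0 0 0 0 0.056")

```text
clock: 7.33
tcp_pos: [0.514, -0.0352, 0.1811]
ee_rot: [2.323, 2.115, 0.001]
contact_force: [-0.8, -0.2, -0.5]
finger_gap: 0.0577
grip_force: 43.2
```

Call:
jog_arm(deltas="0 0 0.001 0 0 0 0.056;0 0 0 0 0 0 0.056")

```text
clock: 7.5
tcp_pos: [0.5139, -0.0352, 0.1798]
ee_rot: [2.323, 2.115, 0.0]
contact_force: [0.0, -0.2, -0.5]
finger_gap: 0.0582
grip_force: 43.2
```

Call:
jog_arm(deltas="0 0 0.001 0 0 0 0.056;0 0 0 0 0 0 0.056")

```text
clock: 7.67
tcp_pos: [0.5139, -0.0352, 0.1786]
ee_rot: [-2.323, -2.115, 0.0]
contact_force: [-0.3, 0.7, -0.7]
finger_gap: 0.0583
grip_force: 43.2
```

Call:
jog_arm(deltas="0 0 0.001 0 0 0 0.056;0 0 0 0 0 0 0.056")

```text
clock: 7.83
tcp_pos: [0.5139, -0.0352, 0.178]
ee_rot: [2.323, 2.115, 0.0]
contact_force: [-2.2, 0.9, 8.0]
finger_gap: 0.0586
grip_force: 43.8
```

```bash
python3 - <<'E'
from h import *
s=telemetry.read_state(); im=eyes.read_camera('wrist'); im2=eyes.read_camera('scene')[230:330,160:300]
cv2.imwrite('pics/w4.png',np.vstack([cv2.resize(im,(560,420)),np.pad(cv2.resize(im2,(252,180)),((0,0),(0,308),(0,0)))])[...,::-1])
print(s['tcp_pos'],s['contact_force'],s['torque'],s['joint_positions'])
E
```

```text
[ 0.5139 -0.0352  0.178 ] [-2.1882  0.9322  7.9733] [0.0561 0.2388 0.075 ] [-0.1273  0.6454  2.0679 -0.      0.4281 -0.0335]
```

View pics/w4.png

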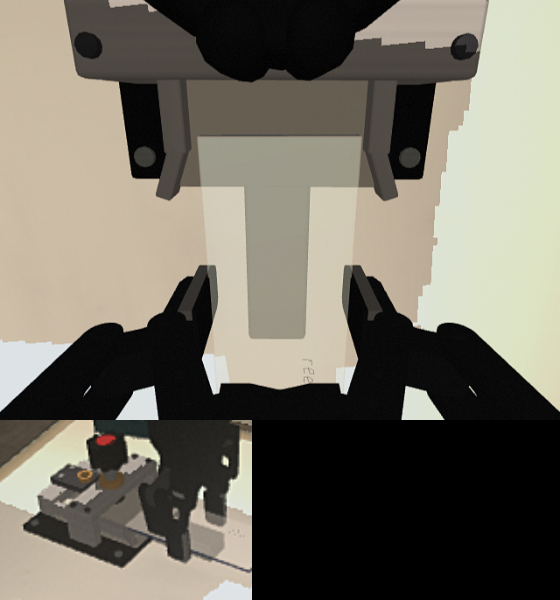

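Contact at z=0.178. The strip front (198–362 in the reduced picture) lies between the rails, which centre at about 277. I'll ease up slightly, nudge 0.8 mm left and slide in.

Call:
jog_arm(deltas="0 -0.0008 -0.0006 0 0 0 0.056;0.004 0 0 0 0 0 0.056;0.004 0 0 0 0 0 0.056;0.004 0 0 0 0 0 0.056")

```text
clock: 8.27
tcp_pos: [0.5142, -0.0228, 0.1782]
ee_rot: [-2.323, -2.115, 0.0]
contact_force: [-0.3, -0.3, -0.5]
finger_gap: 0.0584
grip_force: 43.2
```

Call:
jog_arm(deltas="0.004 0 0 0 0 0 0.056;0.004 0 0 0 0 0 0.056;0.004 0 0 0 0 0 0.056;0 0 0 0 0 0 0.056")

```text
clock: 8.6
tcp_pos: [0.5154, -0.0105, 0.1783]
ee_rot: [-2.322, -2.116, 0.0]
contact_force: [0.2, -0.5, -0.6]
finger_gap: 0.0579
grip_force: 43.2
```

Call:
jog_arm(deltas="0 0 0 0 0 0 0.075;0 0 0 0 0 0 0.075;0 0 0 0 0 0 0.075;0 0 0 0 0 0 0.075;-0.012 0 0 0 0 0 0.075;-0.012 0 0 0 0 0 0.075;-0.012 0 0 0 0 0 0.075;-0.012 0 0 0 0 0 0.075;-0.012 0 0 0 0 0 0.075;0 0 0 0 0 0 0.075")

```text
clock: 9.43
tcp_pos: [0.5095, -0.0735, 0.1783]
ee_rot: [2.325, 2.112, 0.0]
contact_force: [0.2, -0.1, 0.6]
finger_gap: 0.075
grip_force: 0.0
```

Call:
jog_arm(deltas="0 0 0 0 0 0 0.056;0 0 0 0 0 0 0.056;0 0 0 0 0 0 0.056;0 0 0 0 0 0 0.056;0 0 0 0 0 0 0.056;0 0 0 0 0 0 0.056", newtons=25)

```text
clock: 9.93
tcp_pos: [0.5099, -0.0708, 0.1784]
ee_rot: [2.322, 2.115, 0.0]
contact_force: [0.3, -1.5, 4.3]
finger_gap: 0.0588
grip_force: 26.8
```

```bash
python3 - <<'E'
from h import *
s=telemetry.read_state(); im=eyes.read_camera('wrist'); cv2.imwrite('pics/w5.png',im[...,::-1])
import json; json.dump({k:np.array(v).tolist() for k,v in s.items()},open('pics/w5.json','w'))
print(s['tcp_pos'],s['contact_force'],s['torque'],s['finger_gap'])
E
```

```text
[ 0.5099 -0.0708  0.1784] [ 0.3306 -1.5334  4.311 ] [-0.3855  0.0095  0.0008] 0.058826117516730926
```

View pics/w5.png

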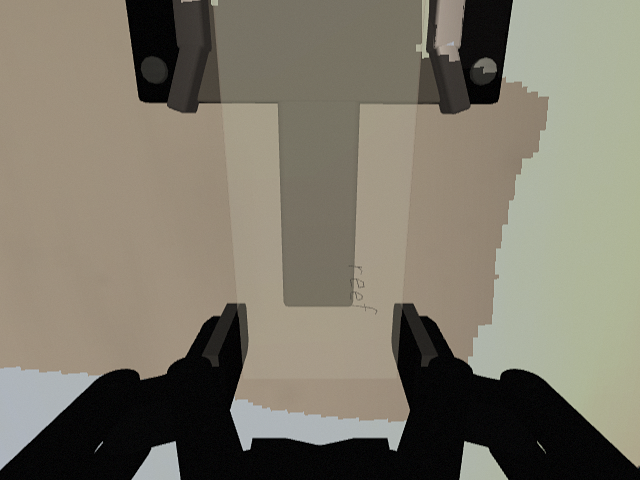

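Rear edge at row 378, 15 mm behind the TCP, so about 58 mm remain to the stop. Strip is well centred between the rails (row 50: 216–419 within 212–430).

Call:
jog_arm(deltas="0.006 0.0003 -0.0003 0 0 0 0.056;0.007 0 0 0 0 0 0.056;0.007 0 0 0 0 0 0.056;0.007 0 0 0 0 0 0.056;0 0 0 0 0 0 0.056")

```text
clock: 10.4
tcp_pos: [0.5126, -0.0426, 0.1786]
ee_rot: [-2.322, -2.116, -0.0]
contact_force: [0.2, 2.3, 2.3]
finger_gap: 0.0584
grip_force: 27.1
```

Call:
jog_arm(deltas="0.006 0 0 0 0 0 0.056;0.006 0 0 0 0 0 0.056;0.006 0 0 0 0 0 0.056;0.006 0 0 0 0 0 0.056;0 0 0 0 0 0 0.056")

```text
clock: 10.82
tcp_pos: [0.5148, -0.0192, 0.1786]
ee_rot: [-2.322, -2.115, -0.0]
contact_force: [0.1, 1.5, 0.9]
finger_gap: 0.0587
grip_force: 27.0
```

Call:
jog_arm(deltas="0.002 0 0 0 0 0 0.056;0.002 0 0 0 0 0 0.056;0 0 0 0 0 0 0.056")

```text
clock: 11.07
tcp_pos: [0.5152, -0.0161, 0.1786]
ee_rot: [-2.323, -2.115, 0.0]
contact_force: [-0.6, 1.3, 1.2]
finger_gap: 0.0587
grip_force: 27.0
```

Call:
jog_arm(deltas="0.0015 0 0 0 0 0 0.056;0 0 0 0 0 0 0.056")

```text
clock: 11.23
tcp_pos: [0.5153, -0.0147, 0.1786]
ee_rot: [-2.323, -2.115, 0.0]
contact_force: [-0.0, 1.2, 0.9]
finger_gap: 0.0589
grip_force: 27.0
```

Call:
jog_arm(deltas="0.001 0 0 0 0 0 0.056;0 0 0 0 0 0 0.056")

```text
clock: 11.4
tcp_pos: [0.5154, -0.0138, 0.1786]
ee_rot: [-2.323, -2.115, 0.0]
contact_force: [-0.3, -0.7, 0.9]
finger_gap: 0.0586
grip_force: 27.0
```

Call:
jog_arm(deltas="0.001 0 0 0 0 0 0.056;0 0 0 0 0 0 0.056")

```text
clock: 11.57
tcp_pos: [0.5155, -0.0127, 0.1786]
ee_rot: [2.323, 2.115, 0.0]
contact_force: [-0.1, -0.3, -0.0]
finger_gap: 0.0591
grip_force: 26.9
```

Call:
jog_arm(deltas="0.001 0 0 0 0 0 0.056;0 0 0 0 0 0 0.056")

```text
clock: 11.73
tcp_pos: [0.5156, -0.0117, 0.1786]
ee_rot: [-2.323, -2.115, 0.0]
contact_force: [0.8, 0.4, 0.1]
finger_gap: 0.0591
grip_force: 26.9
```

Call:
jog_arm(deltas="0.001 0 0 0 0 0 0.056;0 0 0 0 0 0 0.056")

```text
clock: 11.9
tcp_pos: [0.5156, -0.0108, 0.1786]
ee_rot: [-2.323, -2.115, 0.0]
contact_force: [-1.0, -1.6, 0.1]
finger_gap: 0.0587
grip_force: 26.9
```

Call:
jog_arm(deltas="0.001 0 0 0 0 0 0.056;0 0 0 0 0 0 0.056")

```text
clock: 12.07
tcp_pos: [0.5156, -0.0104, 0.1786]
ee_rot: [2.323, 2.115, -0.001]
contact_force: [-3.0, -14.1, 0.9]
finger_gap: 0.0586
grip_force: 27.0
```

Call:
jog_arm(deltas="0.001 0 0 0 0 0 0.056;0 0 0 0 0 0 0.056")

```text
clock: 12.23
tcp_pos: [0.5155, -0.0099, 0.1785]
ee_rot: [2.322, 2.116, -0.002]
contact_force: [-4.2, -25.1, 2.2]
finger_gap: 0.0589
grip_force: 27.1
```

```bash
python3 - <<'E'
from h import *
s=telemetry.read_state(); im=eyes.read_camera('wrist'); cv2.imwrite('pics/w6.png',im[...,::-1])
print(s['tcp_pos'],s['contact_force'],s['torque'],s['finger_gap'])
E
```

```text
[ 0.5155 -0.0099  0.1785] [ -4.246  -25.0589   2.152 ] [-3.9297  0.5626  0.304 ] 0.05890579131557297
```

View pics/w6.png

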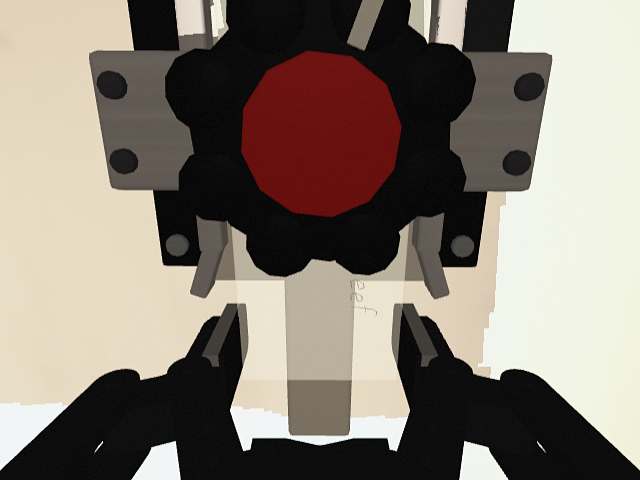

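Firm stop (25 N). The strip's rear edge (row 380) lies 39 mm from the mouth (row 280), so it is home. The knob's red cap is at (321,134), 79 mm ahead of the TCP. Now I'll release and rise.

Call:
jog_arm(deltas="0 0 0 0 0 0 0.08;0 0 0 0 0 0 0.08;0 0 0 0 0 0 0.08;0 0 0 0 0 0 0.08;0 0 0 0 0 0 0.08")

```text
clock: 12.7
tcp_pos: [0.5159, -0.0086, 0.1786]
ee_rot: [-2.323, -2.115, -0.0]
contact_force: [0.5, 0.2, 0.0]
finger_gap: 0.0801
grip_force: 0.0
```

Call:
jog_arm(deltas="0 0 -0.01 0 0 0 0.08;0 0 -0.02 0 0 0 0.08;0 0 -0.03 0 0 0 0.08;0 0 -0.03 0 0 0 0.0854;0 0 -0.03 0 0 0 0.0854;0 0 0 0 0 0 0.0854")

```text
clock: 13.2
tcp_pos: [0.5173, -0.0088, 0.3042]
ee_rot: [2.319, 2.112, 0.008]
contact_force: [1.3, -0.2, 0.6]
finger_gap: 0.0851
grip_force: 0.0
```

```bash
python3 - <<'E'
from h import *
s=telemetry.read_state(); im=eyes.read_camera('wrist'); cv2.imwrite('pics/w7.png',im[...,::-1])
Rm=R.from_rotvec(s['ee_rot']).as_matrix(); print(s['tcp_pos'],s['contact_force'],s['joint_positions'])
print(Rm)
c=cam('wrist',s)
m=((im[...,0]>70)&(im[...,1]<40)).astype(np.uint8); n,l,st,ce=cv2.connectedComponentsWithStats(m); i=1+st[1:,4].argmax(); print(st[i],ce[i]); k=onz(c,ce[i],.1); print('knob',k,'tool',Rm.T@(k-s['tcp_pos']))
E
```

```text
[ 0.5173 -0.0088  0.3042] [ 1.2638 -0.2472  0.6099] [-0.0756  0.4297  1.9988  0.      0.7059  0.018 ]
[[ 0.0935  0.9956  0.0072]
 [ 0.9956 -0.0935 -0.0005]
 [ 0.0002  0.0072 -1.    ]]Traceback (most recent call last):
  File "<stdin>", line 6, in <module>
ValueError: attempt to get argmax of an empty sequence
```

View pics/w7.png

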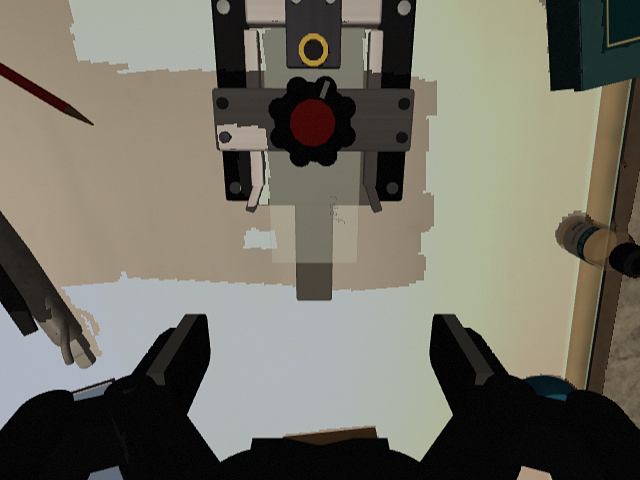

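The strip is free and home: front edge at row 28, tail to row 262. Knob cap at (313,122).

```bash
python3 - <<'E'
from h import *
s=telemetry.read_state(); c=cam('wrist',s); Rm=R.from_rotvec(s['ee_rot']).as_matrix()
k=onz(c,(313,122),.1); print(s['tcp_pos'],k,Rm.T@(k-s['tcp_pos']))
for r in (28,200,262):
    a=onz(c,(315,r),.022); print(r,a,Rm.T@(a-s['tcp_pos']))
E
```

```text
[ 0.5168 -0.0088  0.3021] [0.5224 0.0679 0.1   ] [ 0.0769 -0.0027  0.2021]
28 [0.5276 0.1173 0.022 ] [ 0.1265 -0.0026  0.2801]
200 [0.518  0.0171 0.022 ] [ 0.0259 -0.0028  0.2801]
262 [ 0.5138 -0.0264  0.022 ] [-0.0179 -0.0029  0.28  ]
```

Call:
jog_arm(deltas="0.0256 -0.0005 0 0 0 0 0.0854;0.0256 -0.0005 0 0 0 0 0.0854;0.0256 -0.0006 0 0 0 -7 0.0854;0 0 0 0 0 -7 0.0854;0 0 0 0 0 -7 0.0854;0 0 0 0 0 -7 0.0854;0 0 0 0 0 -7 0.0854;0 0 0 0 0 -7 0.0854;0 0 0 0 0 -7 0.0854;0 0 0 0 0 -7 0.0854")

```text
clock: 14.08
tcp_pos: [0.5211, 0.0679, 0.2982]
ee_rot: [-1.049, -2.96, 0.001]
contact_force: [0.7, -0.1, -0.4]
finger_gap: 0.0853
grip_force: 0.0
```

Call:
jog_arm(deltas="0 0 0 0 0 -7 0.0854;0 0 0 0 0 -7 0.0854;0 0 0 0 0 -7 0.0854;0 0 0 0 0 -7 0.0854;0 0 0 0 0 -7 0.0854;0 0 0 0 0 -7 0.0854;0 0 0 0 0 -7 0.0854;0 0 0 0 0 -7 0.0854;0 0 0 0 0 -7 0.0854;0 0 0 0 0 -7 0.0854")

```text
clock: 14.92
tcp_pos: [0.521, 0.0678, 0.2981]
ee_rot: [0.839, -3.026, -0.0]
contact_force: [-0.3, 0.6, 0.5]
finger_gap: 0.0853
grip_force: 0.0
```

Call:
jog_arm(deltas="0 0 0 0 0 0 0.0854")

```text
clock: 15.0
tcp_pos: [0.5211, 0.0678, 0.2982]
ee_rot: [0.839, -3.026, -0.0]
contact_force: [-1.1, 0.6, 0.0]
finger_gap: 0.0854
grip_force: 0.0
```

```bash
python3 - <<'E'
from h import *
s=telemetry.read_state(); Rm=R.from_rotvec(s['ee_rot']).as_matrix(); print(s['tcp_pos'],s['joint_positions'],s['contact_force']);print(Rm)
print('to knob',Rm.T@(np.array([.5224,.0679,.2447])-s['tcp_pos']))
E
```

```text
[0.5211 0.0678 0.2982] [ 0.0717  0.45    1.9818  0.      0.711  -2.0403] [-1.0748  0.6029  0.0019]
[[-0.8571 -0.5151 -0.0012]
 [-0.5151  0.8571 -0.0001]
 [ 0.001   0.0006 -1.    ]]
to knob [-0.0012 -0.0006  0.0535]
```

Call:
jog_arm(deltas="-0.0012 -0.0006 0.008 0 0 0 0.0854;0 0 0.012 0 0 0 0.0854;0 0 0.012 0 0 0 0.0854;0 0 0.012 0 0 0 0.0854;0 0 0.0095 0 0 0 0.0854;0 0 0 0 0 0 0.0854")

```text
clock: 15.5
tcp_pos: [0.522, 0.0678, 0.243]
ee_rot: [0.824, -3.028, -0.001]
contact_force: [0.0, -0.1, 0.3]
finger_gap: 0.0857
grip_force: 0.0
```

Call:
jog_arm(deltas="0 0 0 0 0 0 0.036;0 0 0 0 0 0 0.036;0 0 0 0 0 0 0.036;0 0 0 0 0 0 0.036;0 0 0 0 0 0 0.036;0 0 0 0 0 0 0.036;0 0 0 0 0 0 0.036;0 0 0 0 0 0 0.036;0 0 0 0 0 0 0.036;0 0 0 0 0 0 0.036", newtons=60)

```text
clock: 16.33
tcp_pos: [0.523, 0.0679, 0.2452]
ee_rot: [-0.829, 3.03, -0.0]
contact_force: [1.7, 0.7, 4.4]
finger_gap: 0.0385
grip_force: 59.9
```

Call:
jog_arm(deltas="0 0 0.001 0 0 0 0.036;0 0 0 0 0 0 0.036")

```text
clock: 16.5
tcp_pos: [0.523, 0.0679, 0.244]
ee_rot: [-0.829, 3.03, -0.0]
contact_force: [2.4, 0.1, 3.1]
finger_gap: 0.0385
grip_force: 60.0
```

Call:
jog_arm(deltas="0 0 0.001 0 0 0 0.036;0 0 0 0 0 0 0.036")

```text
clock: 16.67
tcp_pos: [0.523, 0.0679, 0.243]
ee_rot: [-0.829, 3.03, -0.0]
contact_force: [2.5, 0.1, 5.0]
finger_gap: 0.0385
grip_force: 60.0
```

Call:
jog_arm(deltas="0 0 0.001 0 0 0 0.036;0 0 0 0 0 0 0.036")

```text
clock: 16.83
tcp_pos: [0.523, 0.0679, 0.242]
ee_rot: [-0.829, 3.03, -0.0]
contact_force: [3.4, -0.4, 4.0]
finger_gap: 0.0386
grip_force: 60.1
```

Call:
jog_arm(deltas="0 0 0.001 0 0 0 0.036;0 0 0 0 0 0 0.036")

```text
clock: 17.0
tcp_pos: [0.5231, 0.0679, 0.2414]
ee_rot: [-0.829, 3.029, -0.0]
contact_force: [1.2, -0.0, 13.5]
finger_gap: 0.0386
grip_force: 61.0
```

Call:
jog_arm(deltas="0 0 0.0005 0 0 0 0.036;0 0 0 0 0 0 0.036")

```text
clock: 17.17
tcp_pos: [0.5231, 0.0679, 0.2412]
ee_rot: [-0.829, 3.029, -0.0]
contact_force: [-0.1, -0.2, 17.8]
finger_gap: 0.0386
grip_force: 61.4
```

Call:
jog_arm(deltas="0 0 -0.0003 0 0 5 0.036;0 0 0 0 0 6 0.036;0 0 0 0 0 6 0.036;0 0 0 0 0 6 0.036;0 0 0 0 0 0 0.036")

```text
clock: 17.58
tcp_pos: [0.523, 0.0678, 0.2414]
ee_rot: [-0.197, 3.135, -0.0]
contact_force: [0.8, -1.7, 13.7]
finger_gap: 0.0388
grip_force: 61.2
```

```bash
python3 - <<'E'
from h import *
s=telemetry.read_state(); print(s['tcp_pos'],s['contact_force'],s['torque'],s['joint_positions'][5])
E
```

```text
[0.523  0.0678 0.2414] [ 0.8229 -1.7189 13.743 ] [-0.4454 -0.1222 -0.0118] -1.624807311153247
```

Call:
jog_arm(deltas="0 0 0 0 0 6 0.036;0 0 0 0 0 6 0.036;0 0 0 0 0 6 0.036;0 0 0 0 0 0 0.036")

```text
clock: 17.92
tcp_pos: [0.523, 0.0677, 0.2413]
ee_rot: [0.295, 3.127, -0.0]
contact_force: [2.0, -3.6, 11.7]
finger_gap: 0.0384
grip_force: 60.9
```

```bash
python3 - <<'E'
from h import *
s=telemetry.read_state(); print(s['tcp_pos'],s['contact_force'],s['torque'],s['joint_positions'][5])
E
```

```text
[0.523  0.0677 0.2413] [ 1.9949 -3.5861 11.7094] [-0.625  -0.2568  0.1313] -1.3106543861267868
```

Call:
jog_arm(deltas="0 0 0.0003 0 0 6 0.036;0 0 0.00015 0 0 6 0.036;0 0 0.00015 0 0 6 0.036;0 0 0.00015 0 0 6 0.036;0 0 0.00015 0 0 6 0.036")

```text
clock: 18.33
tcp_pos: [0.5229, 0.0676, 0.2404]
ee_rot: [1.091, 2.945, -0.0]
contact_force: [0.8, -5.4, 15.0]
finger_gap: 0.0383
grip_force: 61.2
```

```bash
python3 - <<'E'
from h import *
s=telemetry.read_state(); print(s['tcp_pos'],s['contact_force'],s['torque'],s['joint_positions'][5])
E
```

```text
[0.5229 0.0676 0.2404] [ 0.8097 -5.357  15.0483] [-1.0082  0.0526  0.0489] -0.7893330115498466
```

Call:
jog_arm(deltas="0 0 0.00012 0 0 6 0.036;0 0 0.00014 0 0 6 0.036;0 0 0.00014 0 0 6 0.036;0 0 0.00014 0 0 6 0.036;0 0 0.00014 0 0 6 0.036")

```text
clock: 18.75
tcp_pos: [0.5228, 0.0676, 0.2397]
ee_rot: [1.816, 2.563, -0.0]
contact_force: [-0.0, -5.1, 15.0]
finger_gap: 0.0384
grip_force: 61.1
```

Call:
jog_arm(deltas="0 0 0.00014 0 0 6 0.036;0 0 0.00014 0 0 6 0.036;0 0 0.00014 0 0 6 0.036;0 0 0.00014 0 0 6 0.036")

```text
clock: 19.08
tcp_pos: [0.5227, 0.0676, 0.2392]
ee_rot: [2.31, 2.129, -0.001]
contact_force: [-1.1, -5.3, 17.0]
finger_gap: 0.0386
grip_force: 61.2
```

```bash
python3 - <<'E'
from h import *
s=telemetry.read_state(); Rm=R.from_rotvec(s['ee_rot']).as_matrix(); print(s['tcp_pos'],s['contact_force'],Rm.T@s['contact_force'],s['torque'],s['joint_positions'][5])
E
```

```text
[0.5227 0.0676 0.2392] [-1.1205 -5.3236 17.0149] [ -5.4044  -0.6845 -17.0125] [-0.9843  0.2253  0.1243] 0.15320890086592798
```

Call:
jog_arm(deltas="0 0 0 0 0 6 0.036;0 0 0.0001 0 0 6 0.036;0 0 0.00014 0 0 6 0.036;0 0 0.00014 0 0 6 0.036;0 0 0.00014 0 0 6 0.036")

```text
clock: 19.5
tcp_pos: [0.5226, 0.0676, 0.2385]
ee_rot: [2.782, 1.459, -0.001]
contact_force: [-1.3, -5.3, 14.4]
finger_gap: 0.0387
grip_force: 61.0
```

Call:
jog_arm(deltas="0 0 0.00014 0 0 6 0.036;0 0 0.00014 0 0 6 0.036;0 0 0.00014 0 0 6 0.036;0 0 0.00014 0 0 6 0.036;0 0 0.00014 0 0 6 0.036")

```text
clock: 19.92
tcp_pos: [0.5225, 0.0677, 0.2378]
ee_rot: [3.065, 0.689, -0.001]
contact_force: [-1.8, -3.6, 14.4]
finger_gap: 0.0383
grip_force: 61.1
```

```bash
python3 - <<'E'
from h import *
s=telemetry.read_state(); Rm=R.from_rotvec(s['ee_rot']).as_matrix(); print(s['tcp_pos'],s['contact_force'],Rm.T@s['contact_force'],s['torque'],s['joint_positions'][5])
E
```

```text
[0.5225 0.0677 0.2378] [-1.7901 -3.6338 14.3812] [ -3.1837   2.5184 -14.3788] [-0.6278  0.3775  0.0896] 1.2003831675572623
```

Call:
jog_arm(deltas="0 0 0.00014 0 0 6 0.036;0 0 0.00014 0 0 6 0.036;0 0 0.00007 0 0 3 0.036;0 0 0 0 0 0 0.036")

```text
clock: 20.25
tcp_pos: [0.5224, 0.0678, 0.2375]
ee_rot: [3.128, 0.285, -0.001]
contact_force: [-2.6, -3.6, 15.6]
finger_gap: 0.0382
grip_force: 61.2
```

```bash
python3 - <<'E'
from h import *
s=telemetry.read_state(); print(s['tcp_pos'],s['contact_force'],s['torque'],s['joint_positions'][5])
E
```

```text
[0.5224 0.0678 0.2375] [-2.5529 -3.5555 15.5503] [-0.4718  0.4054  0.1702] 1.4610023445970877
```

Call:
jog_arm(deltas="0 0 0.00007 0 0 3 0.036;0 0 0.00007 0 0 3 0.036;0 0 0 0 0 0 0.036")

```text
clock: 20.5
tcp_pos: [0.5226, 0.0678, 0.2377]
ee_rot: [3.139, 0.121, -0.001]
contact_force: [-4.8, -2.3, 21.7]
finger_gap: 0.0385
grip_force: 62.1
```

```bash
python3 - <<'E'
from h import *
s=telemetry.read_state(); print(s['tcp_pos'],s['contact_force'],s['torque'],s['joint_positions'][5])
E
```

```text
[0.5226 0.0678 0.2377] [-4.8134 -2.2989 21.6744] [-0.5165  0.7314 -0.0243] 1.5653980289608584
```

Call:
jog_arm(deltas="0 0 -0.0006 0 0 0 0.036;0 0 0 0 0 0 0.036")

```text
clock: 20.67
tcp_pos: [0.5225, 0.0678, 0.2382]
ee_rot: [3.139, 0.127, -0.001]
contact_force: [-4.1, -3.0, 22.9]
finger_gap: 0.0384
grip_force: 62.1
```

```bash
python3 - <<'E'
from h import *
s=telemetry.read_state(); print(s['tcp_pos'],s['contact_force'],s['torque'],s['joint_positions'][5])
E
```

```text
[0.5225 0.0678 0.2382] [-4.054  -2.9726 22.8525] [-0.4547  0.6712  0.0408] 1.561826303201666
```

Call:
jog_arm(deltas="0 0 0 0 0 3 0.036;0 0 0 0 0 3 0.036;0 0 0 0 0 0 0.036")

```text
clock: 20.92
tcp_pos: [0.5226, 0.0678, 0.2382]
ee_rot: [3.141, -0.044, -0.001]
contact_force: [-4.0, -2.3, 23.4]
finger_gap: 0.0381
grip_force: 61.9
```

```bash
python3 - <<'E'
from h import *
s=telemetry.read_state(); print(s['tcp_pos'],s['contact_force'],s['torque'],s['joint_positions'][5])
E
```

```text
[0.5226 0.0678 0.2382] [-4.0118 -2.2639 23.3706] [-0.3629  0.6454 -0.0199] 1.6701343322333198
```

Call:
jog_arm(deltas="0 0 -0.0008 0 0 0 0.036;0 0 0 0 0 0 0.036")

```text
clock: 21.08
tcp_pos: [0.5225, 0.0678, 0.2388]
ee_rot: [3.141, -0.038, -0.001]
contact_force: [-2.2, -2.1, 14.2]
finger_gap: 0.0382
grip_force: 61.2
```

Call:
jog_arm(deltas="0 0 0 0 0 3 0.036;0 0 0 0 0 3 0.036;0 0 0 0 0 0 0.036")

```text
clock: 21.33
tcp_pos: [0.5225, 0.0678, 0.2386]
ee_rot: [3.135, -0.208, -0.001]
contact_force: [-2.0, -1.1, 13.3]
finger_gap: 0.0386
grip_force: 61.1
```

```bash
python3 - <<'E'
from h import *
s=telemetry.read_state(); print(s['tcp_pos'],s['contact_force'],s['torque'],s['joint_positions'][5])
im=eyes.read_camera('scene'); cv2.imwrite('pics/s8.png',cv2.resize(im[190:330,150:320],(680,560),interpolation=cv2.INTER_CUBIC)[...,::-1])
E
```

```text
[0.5225 0.0678 0.2386] [-1.9811 -1.055  13.3305] [-0.286   0.3733 -0.0621] 1.7748789715317215
```

View pics/s8.png

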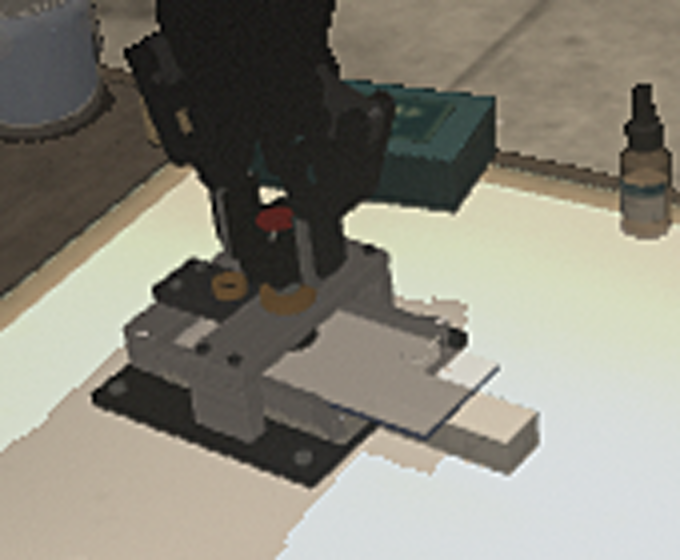

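The foot is down on the glass and the strip is still home. The knob has ridden up about 1 mm onto a dog, presumably with the screw at its end. I'll turn on under gentle pressure to drop back in and confirm the end stop.

Call:
jog_arm(deltas="0 0 0 0 0 4 0.036;0 0 0 0 0 4 0.036;0 0 0 0 0 4 0.036;0 0 0 0 0 0 0.036")

```text
clock: 21.72
tcp_pos: [0.5224, 0.0679, 0.2383]
ee_rot: [3.096, -0.534, -0.002]
contact_force: [-0.6, -0.7, 5.0]
finger_gap: 0.0383
grip_force: 60.5
```

```bash
cat > st.py <<'E'
from h import *
s=telemetry.read_state(); print(s['tcp_pos'],s['contact_force'],s['torque'],s['joint_positions'][5])
E
python3 st.py
```

```text
[0.5224 0.0679 0.2383] [-0.5593 -0.6613  4.9747] [0.0163 0.151  0.0347] 1.984259895008854
```

Call:
jog_arm(deltas="0 0 0 0 0 4 0.036;0 0 0 0 0 4 0.036;0 0 0 0 0 0 0.036")

```text
clock: 21.97
tcp_pos: [0.5224, 0.0679, 0.2383]
ee_rot: [3.052, -0.745, -0.001]
contact_force: [-1.9, 0.4, 4.1]
finger_gap: 0.0385
grip_force: 60.5
```

```bash
python3 st.py
```

```text
[0.5224 0.0679 0.2383] [-1.9099  0.386   4.0854] [0.0925 0.1354 0.0121] 2.1215137713229786
```

Call:
jog_arm(deltas="0 0 0.0006 0 0 0 0.036;0 0 0.0004 0 0 0 0.036;0 0 0 0 0 0 0.036")

```text
clock: 22.22
tcp_pos: [0.5226, 0.0679, 0.2376]
ee_rot: [3.054, -0.737, -0.001]
contact_force: [-3.1, -0.2, 12.7]
finger_gap: 0.0386
grip_force: 60.9
```

Call:
jog_arm(deltas="0 0 0.0003 0 0 5 0.036;0 0 0 0 0 5 0.036;0 0 0 0 0 5 0.036;0 0 0 0 0 0 0.036")

```text
clock: 22.55
tcp_pos: [0.5226, 0.0679, 0.2375]
ee_rot: [2.928, -1.138, -0.0]
contact_force: [-3.6, -0.0, 14.7]
finger_gap: 0.0385
grip_force: 61.1
```

```bash
python3 st.py
```

```text
[0.5226 0.0679 0.2375] [-3.6108 -0.0151 14.6568] [ 0.0757  0.6015 -0.0324] 2.383745328580312
```

Seated again at z=0.2375. Turning on to meet the next dog.

Call:
jog_arm(deltas="0 0 0 0 0 3 0.036;0 0 0 0 0 3 0.036;0 0 0 0 0 0 0.036")

```text
clock: 22.8
tcp_pos: [0.5226, 0.0679, 0.2375]
ee_rot: [2.866, -1.286, -0.0]
contact_force: [-3.2, 1.2, 13.2]
finger_gap: 0.0383
grip_force: 61.2
```

```bash
python3 st.py
```

```text
[0.5226 0.0679 0.2375] [-3.1624  1.2278 13.2011] [0.2259 0.5801 0.1742] 2.4858514674874357
```

Call:
jog_arm(deltas="0 0 0 0 0 3 0.036;0 0 0 0 0 0 0.036")

```text
clock: 22.97
tcp_pos: [0.5226, 0.068, 0.2375]
ee_rot: [2.832, -1.36, -0.0]
contact_force: [-3.4, 0.6, 15.0]
finger_gap: 0.0386
grip_force: 61.2
```

```bash
python3 st.py
```

```text
[0.5226 0.068  0.2375] [-3.4143  0.5568 15.0314] [0.1507 0.5405 0.301 ] 2.5378389871384095
```

Call:
jog_arm(deltas="0 0 0 0 0 3 0.036;0 0 0 0 0 0 0.036")

```text
clock: 23.13
tcp_pos: [0.5227, 0.068, 0.2377]
ee_rot: [2.795, -1.433, -0.0]
contact_force: [-5.8, 0.1, 24.9]
finger_gap: 0.0385
grip_force: 62.2
```

```bash
python3 st.py
```

```text
[0.5227 0.068  0.2377] [-5.7646  0.0855 24.8657] [-0.0523  0.9315 -0.0427] 2.590265679259599
```

Torque climbed to 0.30 N·m with no further sinking, well over the 0.12 friction, so the screw is on its end stop. I'll ease off, release and retreat.

Call:
jog_arm(deltas="0 0 -0.001 0 0 0 0.036;0 0 -0.001 0 0 0 0.036;0 0 -0.001 0 0 0 0.036;0 0 0 0 0 0 0.06;0 0 0 0 0 0 0.075;0 0 0 0 0 0 0.0854;0 0 0 0 0 0 0.0854;0 0 0 0 0 0 0.0854;0 0 0 0 0 0 0.0854;0 0 0 0 0 0 0.0854")

```text
clock: 23.97
tcp_pos: [0.5228, 0.0679, 0.2401]
ee_rot: [2.795, -1.435, -0.0]
contact_force: [1.0, -0.1, -0.8]
finger_gap: 0.0855
grip_force: 0.0
```

Call:
jog_arm(deltas="0 0 -0.01 0 0 0 0.0854;0 0 -0.02 0 0 0 0.0854;0 0 -0.03 0 0 0 0.0854;0 0 -0.03 0 0 0 0.0854;0 0 -0.02 0 0 0 0.0854;0 0 0 0 0 0 0.0854;0 0 0 0 0 0 0.0854;0 0 0 0 0 0 0.0854")

```text
clock: 24.63
tcp_pos: [0.5225, 0.0679, 0.3502]
ee_rot: [2.795, -1.435, 0.0]
contact_force: [0.5, -0.4, -0.2]
finger_gap: 0.0854
grip_force: 0.0
```

```bash
python3 st.py; python3 - <<'E'
from h import *
a=eyes.read_camera('scene')[190:330,150:320]; b=eyes.read_camera('top')[235:325,210:330]
cv2.imwrite('pics/f.png',np.hstack([cv2.resize(a,(425,350)),cv2.resize(b,(370,350))])[...,::-1])
E
```

```text
[0.5225 0.0679 0.3502] [ 0.5043 -0.3982 -0.238 ] [-0.0225 -0.003   0.0123] 2.5914459166171357
```

View pics/f.png

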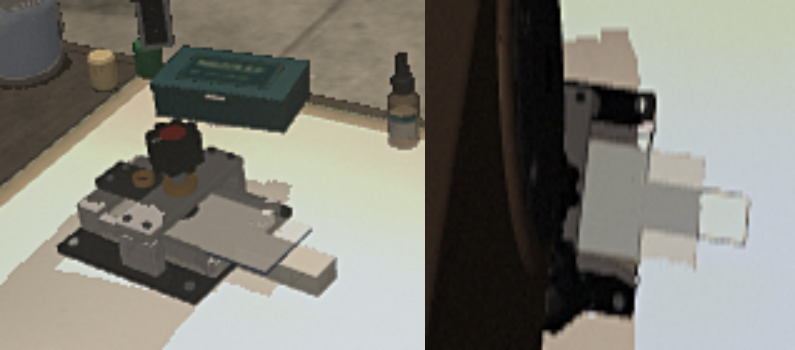

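The strip is home and clamped, the knob has sprung up, and the gripper is clear.

```bash
python3 -c "
from rig import ticket; print(ticket.close_job())"
```

```text
the job is handed in; nothing more can be done
None
```

The glass strip is home against the end stop and clamped with the screw on its end stop, and the job is handed in. The push on the knob went over your 20 N limit: it stayed at 22–23 N for about half a second, then spiked to 25 N, as the knob rode up over a dog at the end.

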